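# Press a label tile home behind the shelf clip's lip

### The job

Pick up the small flat test tile from the table and push it flat, short end first, straight in under the lip of the label clip in front of the largest pot on the shelf, until the sprung stop inside is pressed fully home. Keep the tile in the gripper and finish while still holding it pressed home: the stop pushes it out again if you let go. Do not disturb the pots.

Things in the scene. Friction and masses are not known exactly. Their poses are not given: they have to be found in the camera images.
- tile_mid (a point): centre (half-way up) of the label tile: small flat brick-brown test tile 30 x 45 x 8 mm (x, y, z of its frame; length along y), about 30 g, ends alike, flat on the table top (z = 0) in front of the shelf. Low things beside it: a tin ring cutter, 40 mm wide, 22 mm high, 110 mm from it, and a grey clay offcut, 30 x 13 x 10 mm, about 100 mm from it on the other side (centre to centre).
- pot_shelf: low plywood shelf, 290 mm wide, 160 deep, 16 thick, on the 19 mm thick board behind the tile. Origin: middle of its front edge, underside; x points to its back, y to its left, z up. Three equal bent-steel label clips 22 mm wide, 90 mm apart, stand out 40 mm from the front edge. They are narrower than the tile: fingers on its long sides pass beside them, where all is free.
- clip_0 (a point): left clip: middle of its mouth, level with the lip's front edge; x points into the clip (push direction), z up. Top of the flat tongue 7 mm below this point, reaching 18 mm in front of it, with a tip of 8 mm more bent down. Lip 3 mm thick, underside 7 mm above this point, an extra 7 mm at its front bent up. So a 14 mm gap takes the 8 mm tile.
- clip_1 (a point): middle clip, same shape, same point and axes. Inside each clip is a sprung rubber stop: its face is 6 mm behind this point (x = +6 mm) at rest and 13 mm behind it when pressed home. So a tile that is home has its leading end at x = +13 mm and its centre at x = -9.5 mm from this point, y = 0, z = -3 mm when it rests on the tongue.
- clip_2 (a point): right clip, same shape, same point and axes.
- stop_0 (a joint): travel of the sprung stop inside the left clip: 0 at rest, 0.007 m pressed home against the clip's back. It pushes back with about 2 N at first touch, rising to about 4 N at the end of its travel; then it is solid.
- stop_1 (a joint): travel of the sprung stop inside the middle clip: 0 at rest, 0.007 m pressed home against the clip's back. It pushes back with about 2 N at first touch, rising to about 4 N at the end of its travel; then it is solid.
- stop_2 (a joint): travel of the sprung stop inside the right clip: 0 at rest, 0.007 m pressed home against the clip's back. It pushes back with about 2 N at first touch, rising to about 4 N at the end of its travel; then it is solid.
- glaze_pot_2_mid (a point): centre (half-way up) of the largest of the three round lidded pots standing on the shelf, one behind each clip, about 110 mm behind the clip's mouth: 57 mm across, 63 mm high, its foot 35 mm above the table top. It may stand behind any of the clips.
- glaze_pot_0_mid (a point): centre of a smaller pot on the shelf, 49 mm across, 51 mm high; leave it alone.
- glaze_pot_1_mid (a point): centre of the other smaller pot on the shelf, 49 mm across, 51 mm high; leave it alone.
Things that resemble listed ones, but are neither listed nor needed, are in the scene too. What is shaped like the part that bears tile_mid but orange is not meant. What is shaped like the part that bears glaze_pot_2_mid but green is not meant.

How it is judged:
By the outcome, as a careful person would: the job done as asked, in the order asked, and still so for the second after the job is handed in, while the arm keeps its last pose, push and grip.
It also fails if it takes over 32 s, if anything falls off the work surface, if the arm or the gripper's body presses on something with over 40 N, if the wrist force passes 120 N, or if a joint passes its speed limit or range.

### The arm

A 6-joint arm with a two-finger parallel gripper is mounted at the origin on a cart in front of the work surface, level with it; the furniture and walls round the work are solid. World frame = base frame: x ahead of the robot, y to its left, z up, the work surface at z = 0. Lengths are in m, angles in rad, forces in N, time in s.
With the tool pointing down it reaches from about 0.3 to 0.775 m from the base axis. Payload 14.6 kg.
Tool frame: the origin (TCP) lies at the very end of the fingers, on their centre line; the grasp point (between the pads) lies 19 mm behind it; z points along the fingers, y is the line along which they close (so a half turn about z gives the same grasp; the last joint's range is limited). The gripper opens to 94 mm and grips with 3 to 60 N. Pads are 16 mm wide; open, the fingers measure 119 mm over their backs; the gripper's body (75 mm by 177 mm) begins 78 mm behind the grasp point.
Start: joints at [-1.323, 0.3, 1.521, -0, 1.321, -0.067], TCP at [0.17, -0.523, 0.205] pointing down, gripper open.
Joint ranges: [-3.03, 3.03], [-0.79, 2.21], [0.23, 2.52], [-1.04, 4.18], [0, 3.07], [-2.55, 2.55]. Speed limits (rad/s): [2.22, 2.22, 2.57, 3.14, 3.14, 3.14].

### API

Orientations are given as [roll, pitch, yaw] about the fixed x, y, z axes, in that order (R = Rz(yaw) Ry(pitch) Rx(roll)).
In Python, from station import ctrl gives the robot as it stands.
- The arm moves only by the shell command python3 -m pendant 'ROWS' [OPENING] [FORCE]. ROWS is JSON, a list of rows, each a list of 2 entries, a list of its own where there are three numbers: the shift along the world's x, y, z in cm, then the turn about the world's z in rad. A call has 1 to 20 rows; each row shifts and turns the commanded pose from where the row before left it; what a row does not reach is not made up. A row lasts 1/12 s, in which the tool goes at most 41.7 mm and 7.16 degrees, less where a joint would pass 70% of its speed; a pose out of reach is approached as far as the arm can. A call is refused whole if a number of a shift passes 4.17 or a number of a turn 0.125, either way. A call with a gripper value outside its range is refused whole. OPENING is the opening, from 0 (shut) to 1 (fully open), set as the call begins (- or left out, the last holds). The fingers move at their own pace and stop on an object; FORCE is the grip in N (left out, the last holds). Time passes only in rows, so rows that do not move let the fingers close. It gives the time, the measured TCP pose, the force, the opening and the grip force at its end, in the units of the state.
- ctrl.get_obs(): the state, without advancing time (a new reading comes with each control period).
- ctrl.camera(name): name is "side" or "top"; returns a dict with "color" (384x512x3 uint8, red, green, blue), "intrinsics" (3x3 intrinsics, pixels), "camera_from_world" (4x4, takes a point from world to camera coordinates). Camera axes: x right, y down, z forward; pixel columns grow to the right and rows downward; lengths in m; the calibration is good to about 2 mm. A picture is of the moment at which its call begins. There is no depth.
- ctrl.hand_in(): hands the job in; it is judged then, once.
The state is a dict: "time_s": time; "qpos": joint angles; "joint_vel": joint speeds; "tau": joint torques, N m; "ee_pos": TCP position; "eef_rot": TCP orientation; "force": force on the tool from outside, world axes, zero at the start; "moment": the same for the moment, N m; "grip_width": finger opening in m; "grip_force": force on a finger pad.
Only numpy, scipy, OpenCV 4.12 (cv2) and the standard library are available. Lean on these libraries where they do the work, as an engineer would, in place of code of your own. Each camera call takes 0.05 s, during which the arm holds its last target. There are 200 camera calls.

## Working session

There is one attempt and no reset: what is moved stays moved. The work goes in short steps, Python scripts to look and compute and a shell command to move; the robot and the scene stay as the last step left them, time stands still between calls to the robot, and variables do not carry over. Pictures are saved under pics/ and viewed, at most 10 in all, crops included, and the job is handed in when it is done.

```bash
mkdir -p pics; cat > h.py <<'E'
import numpy as np, cv2
from station import ctrl
def snap(n,f):
    c=ctrl.camera(n); cv2.imwrite(f,c["color"][:,:,::-1]); np.savez(f[:-4],**{k:np.array(v) for k,v in c.items()}); return c
def ray(c,u,v):
    K=np.array(c["intrinsics"]);T=np.array(c["camera_from_world"]);R=T[:3,:3]
    return -R.T@T[:3,3], R.T@np.linalg.inv(K)@np.array([u,v,1.])
def onz(c,u,v,z):
    o,d=ray(c,u,v); return o+d*(z-o[2])/d[2]
def proj(c,p):
    K=np.array(c["intrinsics"]);T=np.array(c["camera_from_world"]); q=K@(T[:3,:3]@np.array(p)+T[:3,3]); return q[:2]/q[2]
def tri(c1,p1,c2,p2):
    o1,d1=ray(c1,*p1);o2,d2=ray(c2,*p2)
    s=np.linalg.lstsq(np.c_[d1,-d2],o2-o1,rcond=None)[0]
    a,b=o1+s[0]*d1,o2+s[1]*d2; return (a+b)/2,np.linalg.norm(a-b)
E
python3 - <<'E'
from h import *
for n in("top","side"):
    c=snap(n,f"pics/{n}0.png"); print(n,ray(c,256,192),np.array(c["intrinsics"])[0])
print(ctrl.get_obs())
E
```

```text
top (array([ 0.53726016, -0.19389695,  1.01314818]), array([ 0.09219321, -0.00502247, -0.99574706])) [460.18280036   0.         257.02064153]
side (array([ 0.46856855, -0.82446885,  0.62005295]), array([ 0.2045618 ,  0.74853138, -0.63089594])) [369.66965392   0.         258.22878609]
{'time_s': 0.1, 'qpos': array([-1.32263257e+00,  3.00393416e-01,  1.52148581e+00,  2.57381394e-07,
        1.32065222e+00, -6.66243174e-02]), 'joint_vel': array([ 0.00030468, -0.00074785,  0.00024635,  0.00124335, -0.0001848 ,
       -0.00040658]), 'tau': array([ 1.83628421e-03, -5.32640791e+01, -3.53283477e+01,  7.08981883e-02,
        2.34522385e-02, -4.65933510e-05]), 'ee_pos': array([ 0.17022135, -0.52277615,  0.20496923]), 'eef_rot': array([-3.14065595e+00, -6.27494609e-05,  3.14787976e-01]), 'force': array([-0.05456723,  0.19868734, -0.35963454]), 'moment': array([ 0.00548175,  0.02786837, -0.00813659]), 'grip_force': 0.0, 'grip_width': 0.0940007680728626}
```

View pics/top0.png

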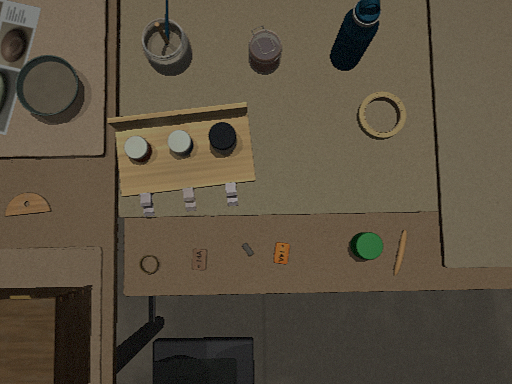

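View pics/side0.png

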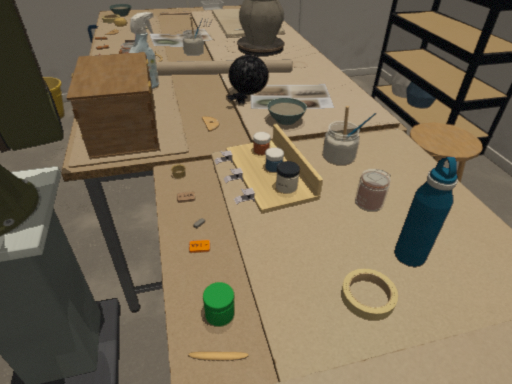

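The top view shows a dark-lidded pot at about (223,138), which looks the largest, with its clip at (232,190). The brown tile is at (200,260), the grey offcut at (248,249) and the ring cutter at (150,264). The side view agrees: tile at (186,197), clips at (222,158), (233,174) and (246,195). I'll enlarge both.

```bash
python3 - <<'E'
import cv2
a=cv2.imread("pics/top0.png")[120:280,110:270]; b=cv2.imread("pics/side0.png")[125:225,160:330]
cv2.imwrite("pics/topc.png",cv2.resize(a,None,fx=3.75,fy=3.75,interpolation=cv2.INTER_CUBIC))
cv2.imwrite("pics/sidec.png",cv2.resize(b,None,fx=4.5,fy=4.5,interpolation=cv2.INTER_CUBIC))
E
```

```text
(no output)
```

View pics/topc.png

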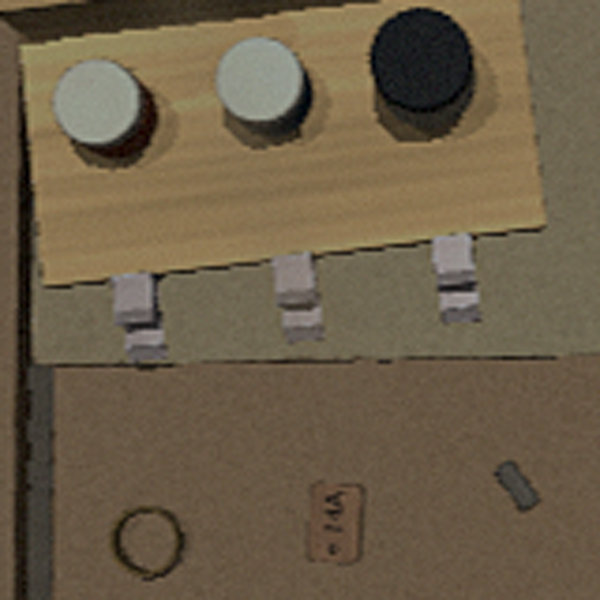

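View pics/sidec.png

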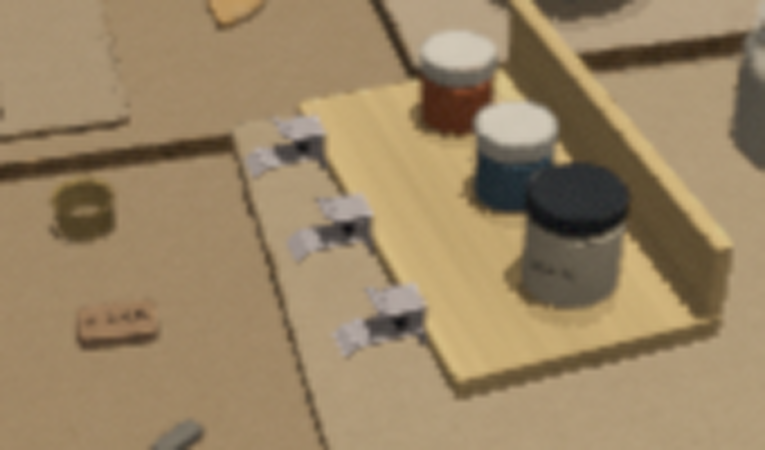

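The largest pot has the dark lid and stands behind the right clip, so clip_2 is the target. Next I'll measure the tile by mask and look closely at clip_2.

```bash
python3 - <<'E'
from h import *
def ld(n): return dict(np.load(f"pics/{n}0.npz"))
T,S=ld("top"),ld("side")
ws=[]
for c,(y0,y1,x0,x1) in((T,(180,212,218,250)),(S,(180,212,226,266))):
    k=12 if x1-x0<35 else 10
    im=cv2.resize(c["color"][y0:y1,x0:x1],None,fx=10,fy=10,interpolation=cv2.INTER_CUBIC)
    for i in range(0,im.shape[1],50): cv2.putText(im,str(x0+i//10),(i,10),0,.35,(255,0,0)); cv2.line(im,(i,12),(i,18),(255,0,0))
    for i in range(0,im.shape[0],50): cv2.putText(im,str(y0+i//10),(0,i+4),0,.35,(255,0,0))
    ws.append(im)
cv2.imwrite("pics/clip.png",np.hstack(ws)[:,:,::-1])
# tile
for c,b in((T,(246,274,188,212)),(S,(188,206,174,200))):
    im=c["color"][b[0]:b[1],b[2]:b[3]].astype(np.float32)
    med=np.median(np.r_[im[0],im[-1]],axis=0)
    r=cv2.resize(im,None,fx=8,fy=8,interpolation=cv2.INTER_LINEAR)
    bg=r/r.sum(2,keepdims=True)-med/med.sum()
    m=cv2.GaussianBlur(np.ascontiguousarray(bg[:,:,0]),(9,9),0); m=(m>0.5*np.percentile(m,92)).astype(np.uint8)
    m=cv2.morphologyEx(m,cv2.MORPH_CLOSE,np.ones((25,25)))
    k=max(cv2.findContours(m,0,2)[0],key=cv2.contourArea)
    box=cv2.boxPoints(cv2.minAreaRect(k))/8+np.array([b[2],b[0]])-.5+.0625
    print("box",box.round(1).tolist())
    w=np.array([onz(c,*p,.008 )for p in box]);print((w*1e3).round(1).tolist(),"c",(w.mean(0)*1e3).round(1))
# shelf front edge and pots
f=lambda x,y:onz(T,110+x/3.75-.37,120+y/3.75-.37,.035)
A,B=f(44,286),f(546,228);print("edge",A,B,np.linalg.norm(A-B),np.arctan2(A[1]-B[1],A[0]-B[0])-np.pi/2)
for (x,y,z) in((97,95,.086),(262,78,.086),(422,60,.098)):print(onz(T,110+x/3.75-.37,120+y/3.75-.37,z))
E
```

```text
box [[191.0, 269.1], [192.4, 247.9], [206.8, 248.8], [205.4, 270.1]]
[[465.9, -55.8, 8.0], [511.3, -59.1, 8.0], [508.7, -90.1, 8.0], [463.2, -86.7, 8.0]] c [487.3 -72.9   8. ]
box [[175.6, 193.0], [193.7, 190.6], [195.0, 200.4], [176.9, 202.8]]
[[462.9, -53.2, 8.0], [509.5, -54.3, 8.0], [507.7, -94.5, 8.0], [462.5, -93.1, 8.0]] c [485.6 -73.8   8. ]
edge [0.62464704 0.08797054 0.035     ] [ 0.65271388 -0.19763764  0.035     ] 0.28698393528194055 0.09795593264441282
[0.72391319 0.04555748 0.086     ]
[ 0.73175318 -0.04416251  0.086     ]
[ 0.73759216 -0.13224193  0.098     ]
```

View pics/clip.png

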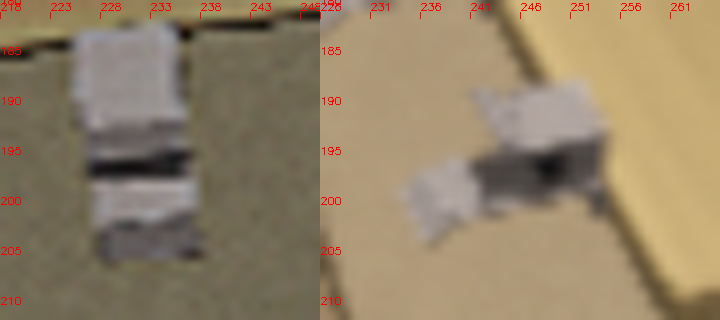

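```bash
python3 - <<'E'
from h import *
T,S=[dict(np.load(f"pics/{n}0.npz")) for n in("top","side")]
t=lambda x,y:(218+x/10-.45,180+y/10-.45)
s=lambda x,y:(226+(x-320)/10-.45,180+y/10-.45)
yaw=.098;R=np.array([[np.cos(yaw),np.sin(yaw)],[-np.sin(yaw),np.cos(yaw)]])
for n,a,b in(("tipL",t(98,264),s(401,192)),("tipR",t(203,257),s(431,244)),("flangeTopL",t(90,150),s(471,90)),
  ("lipCreaseR",t(183,121),s(501,150)),("lipBackL",t(76,30),s(545,82)),("lipBackR",t(178,25),s(604,130))):
    p,e=tri(T,a,S,b);print(n,(p*1e3).round(1),"err",round(e*1e3,1),"shelf frame",(R@(p[:2]-np.array([.6387,-.0548]))*1e3).round(1))
# clip lateral/forward from top for assumed point height
for zc in(.024,.028,.032,.036):
    out=[]
    for (x,y,dz,dx) in((150,262,-.011,-25),(148,220,-.007,-18),(138,122,.010,0),(126,28,.010,22)):
        p=onz(T,*t(x,y),zc+dz);q=R@(p[:2]-np.array([.6387,-.0548]))*1e3; out.append((q-[dx,0]).round(1).tolist())
    print(zc,out)
# side: proj test of the point heights
E
```

```text
tipL [ 599.5 -137.1   30.1] err 0.1 shelf frame [-47.1 -78. ]
tipR [ 601.3 -159.7   31.7] err 1.7 shelf frame [ -47.5 -100.7]
flangeTopL [ 619.5 -137.1   58.8] err 3.8 shelf frame [-27.1 -80. ]
lipCreaseR [ 624.1 -156.1   54.6] err 6.9 shelf frame [-24.4 -99.4]
lipBackL [ 642.  -133.8   55.1] err 10.0 shelf frame [ -4.4 -78.9]
lipBackR [ 646.9 -155.8   55.7] err 1.4 shelf frame [  -1.7 -101.3]
0.024 [[-21.8, -88.4], [-20.0, -89.2], [-18.2, -90.0], [-19.8, -89.7]]
0.028 [[-22.1, -88.6], [-20.3, -89.3], [-18.6, -90.2], [-20.3, -89.9]]
0.032 [[-22.4, -88.7], [-20.6, -89.5], [-19.0, -90.4], [-20.8, -90.1]]
0.036 [[-22.6, -88.9], [-20.9, -89.6], [-19.4, -90.5], [-21.2, -90.2]]
```

```bash
python3 -m pendant '[[[2,2.8,0],-0.025],[[2,2.8,0],-0.025],[[2,2.8,0],-0.025],[[2,2.8,0],-0.025],[[2,2.8,0],-0.025],[[2,2.8,0],-0.025],[[2,2.8,0],-0.025],[[2,2.8,0],-0.025],[[2,2.8,0],-0.025],[[2,2.8,0],-0.025],[[2,2.8,0],-0.025],[[2,2.8,0],-0.025],[[2,2.8,0],-0.025],[[2,2.8,0],-0.025],[[2,2.8,0],-0.025],[[1.7,3,0],-0.012],[[0,0,0],0],[[0,0,0],0]]' 0.8 35
```

```text
time_s: 1.6
ee_pos: [0.4874, -0.0718, 0.2049]
eef_rot: [-3.141, 0.001, -0.069]
force: [-0.6, -0.9, -0.9]
grip_width: 0.0751
grip_force: 0.0
```

```bash
python3 - <<'E'
from h import *
T,S=[dict(np.load(f"pics/{n}0.npz")) for n in("top","side")]
# height of clip from side view: predicted pixels for assumed zc
yaw=.098;R=np.array([[np.cos(yaw),-np.sin(yaw)],[np.sin(yaw),np.cos(yaw)]])
P=np.array([.6259,-.1465])
for zc in(.036,.039,.042,.045,.048):
    g=lambda x,y,z:(proj(S,np.r_[P+R@[x,y],zc+z])-[225.55,179.55])*10+[320,0]
    print(zc,[g(*q).round().tolist() for q in((0,-.011,.010),(.022,-.011,.010),(.022,.011,.010),(-.018,.011,-.007),(-.018,-.011,-.007))])
E
```

```text
0.036 [[528.0, 177.0], [614.0, 158.0], [583.0, 105.0], [431.0, 191.0], [458.0, 246.0]]
0.039 [[528.0, 168.0], [614.0, 149.0], [583.0, 95.0], [430.0, 182.0], [458.0, 237.0]]
0.042 [[528.0, 158.0], [614.0, 139.0], [583.0, 86.0], [430.0, 173.0], [458.0, 228.0]]
0.045 [[528.0, 149.0], [614.0, 129.0], [583.0, 76.0], [430.0, 163.0], [458.0, 218.0]]
0.048 [[528.0, 139.0], [614.0, 120.0], [583.0, 67.0], [430.0, 154.0], [458.0, 209.0]]
```

```bash
python3 -m pendant '[[[0,-0.1,-2.5],0],[[0,0,-2.5],0],[[0,0,-2.5],0],[[0,0,-2.5],0],[[0,0,-2.5],0],[[0,0,-2.5],0],[[0,0,-2],0],[[0,0,-1.5],0],[[0,0,-1],0],[[0,0,-0.5],0],[[0,0,-0.2],0],[[0,0,0],0],[[0,0,0],0]]'
```

```text
time_s: 2.68
ee_pos: [0.4877, -0.0743, 0.0042]
eef_rot: [3.141, -0.001, -0.072]
force: [-0.8, -0.8, 0.5]
grip_width: 0.0752
grip_force: 0.0
```

```bash
python3 -c "
from h import *
c=snap('side','pics/side1.png');im=c['color'][130:230,150:290];cv2.imwrite('pics/s1c.png',cv2.resize(im,None,fx=5,fy=5,interpolation=cv2.INTER_CUBIC)[:,:,::-1])"
```

```text
(no output)
```

View pics/s1c.png

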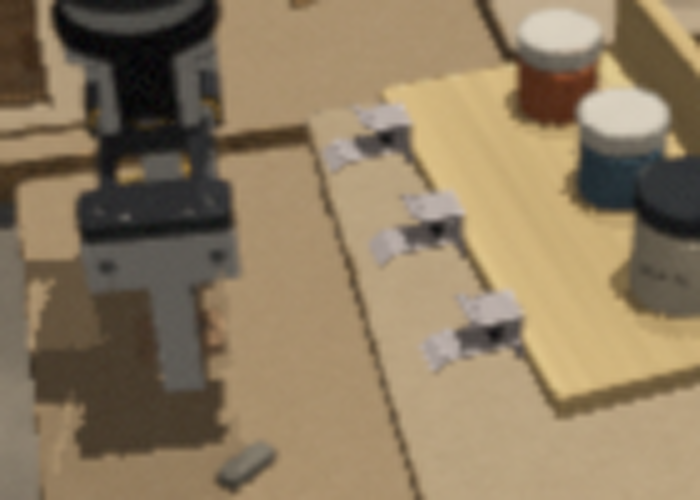

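The fingers straddle the tile, with the near one at about (180,340) in the crop and the tile just visible behind it. I'll lower slightly and close.

```bash
python3 -m pendant '[[[0,0,-0.15],0],[[0,0,0],0],[[0,0,0],0],[[0,0,0],0],[[0,0,0],0]]'; python3 -m pendant '[[[0,0,0],0],[[0,0,0],0],[[0,0,0],0],[[0,0,0],0],[[0,0,0],0],[[0,0,0],0],[[0,0,0],0],[[0,0,0],0]]' 0.2 35
```

```text
time_s: 3.15
ee_pos: [0.4873, -0.0739, 0.002]
eef_rot: [3.142, -0.0, -0.072]
force: [-0.4, -0.7, 0.7]
grip_width: 0.0752
grip_force: 0.0
time_s: 3.82
ee_pos: [0.4873, -0.0739, 0.0019]
eef_rot: [-3.142, 0.0, -0.072]
force: [-0.5, 0.3, 0.2]
grip_width: 0.0294
grip_force: 35.0
```

```bash
python3 -m pendant '[[[0,0,1],0],[[0,0,2],0],[[0,0,2.8],0],[[1,-1,0],0.02],[[1.2,-1,0],0.02],[[1.2,-1,0],0.02],[[1.2,-1,0],0.02],[[1.2,-1.1,0],0.03],[[1.2,-1.1,0],0.03],[[1.1,-1.1,0],0.03],[[0.5,-0.5,0],0],[[0,0,0],0],[[0,0,0],0],[[0,0,0],0]]'
python3 -c "
from h import *
o=[]
for n,(y0,x0,h,w) in (('top',(170,200,60,70)),('side',(160,190,60,80))):
    c=snap(n,'pics/%s2.png'%n);o.append(cv2.resize(c['color'][y0:y0+h,x0:x0+w],None,fx=5.3,fy=5.3,interpolation=cv2.INTER_CUBIC)[:,:,::-1])
cv2.imwrite('pics/ts2.png',np.hstack(o))"
```

```text
time_s: 4.98
ee_pos: [0.5728, -0.1514, 0.0601]
eef_rot: [-3.141, 0.0, 0.097]
force: [-0.1, 0.0, -1.0]
grip_width: 0.0293
grip_force: 35.0
```

View pics/ts2.png

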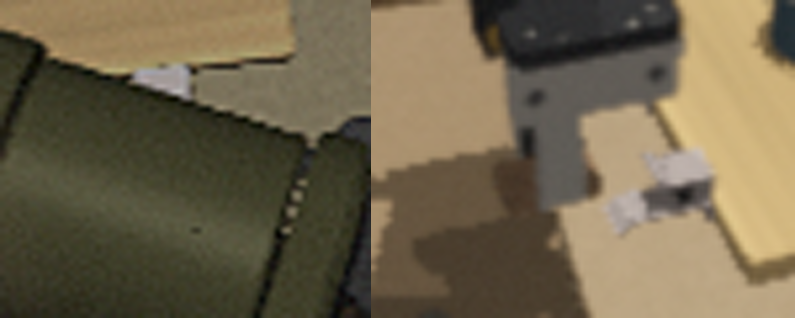

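The top view is blocked by the arm. The side view shows the tile held level ahead of the finger at (590,180), lined up with clip_2. Next I'll move over the tongue in front of the lip and feel down for contact.

```bash
python3 -m pendant '[[[0.9,0.08,-0.5],0],[[0.9,0.08,-0.5],0],[[0,0,0],0],[[0,0,0],0],[[0,0,0],0],[[0,0,0],0]]'; for i in 1; do python3 -m pendant '[[[0,0,-0.3],0],[[0,0,-0.3],0],[[0,0,-0.2],0],[[0,0,-0.1],0],[[0,0,0],0],[[0,0,0],0],[[0,0,0],0]]'; done
```

```text
time_s: 5.58
ee_pos: [0.5912, -0.1503, 0.0499]
eef_rot: [-3.142, 0.0, 0.098]
force: [-0.4, -0.6, 0.1]
grip_width: 0.0297
grip_force: 35.0
time_s: 6.17
ee_pos: [0.5913, -0.1504, 0.041]
eef_rot: [3.142, -0.0, 0.098]
force: [0.8, -0.4, 0.1]
grip_width: 0.0294
grip_force: 35.0
```

```bash
for k in 1 ; do python3 -m pendant '[[[0,0,-0.1],0],[[0,0,0],0],[[0,0,0],0]]'; python3 -m pendant '[[[0,0,-0.1],0],[[0,0,0],0],[[0,0,0],0]]'; python3 -m pendant '[[[0,0,-0.1],0],[[0,0,0],0],[[0,0,0],0]]'; done | grep -E 'pos|force:'
```

```text
ee_pos: [0.5913, -0.1504, 0.0399]
force: [-0.2, -0.2, -0.3]
grip_force: 35.0
ee_pos: [0.5913, -0.1503, 0.0389]
force: [-0.0, -0.2, 0.7]
grip_force: 35.0
ee_pos: [0.5913, -0.1503, 0.0379]
force: [0.6, 0.2, -0.1]
grip_force: 35.0
```

```bash
{ python3 -m pendant '[[[0,0,-0.1],0],[[0,0,0],0],[[0,0,0],0]]'; python3 -m pendant '[[[0,0,-0.1],0],[[0,0,0],0],[[0,0,0],0]]'; } | grep -E 'pos|force:'
```

```text
ee_pos: [0.5913, -0.1504, 0.0369]
force: [1.1, -0.7, 0.2]
grip_force: 35.0
ee_pos: [0.5913, -0.1504, 0.0365]
force: [-3.8, 0.9, 7.0]
grip_force: 35.0
```

Contact with the tongue came at TCP z of about 0.0367, close to the predicted height. I'll rise into the gap and push in.

```bash
{ python3 -m pendant '[[[0,0,0.2],0],[[0,0,0],0],[[0,0,0],0]]'; python3 -m pendant '[[[0.3,0.03,0],0],[[0.3,0.03,0],0],[[0.3,0.03,0],0],[[0,0,0],0],[[0,0,0],0]]';python3 -m pendant '[[[0.2,0.02,0],0],[[0.2,0.02,0],0],[[0.1,0.01,0],0],[[0,0,0],0],[[0,0,0],0]]'; } | grep -E 'pos|force:'
```

```text
ee_pos: [0.5913, -0.1504, 0.0379]
force: [0.3, -0.3, -1.2]
grip_force: 35.0
ee_pos: [0.6004, -0.1494, 0.0378]
force: [0.3, -0.5, -0.0]
grip_force: 35.0
ee_pos: [0.6053, -0.1489, 0.0379]
force: [0.1, 0.4, -1.5]
grip_force: 35.0
```

```bash
{ for r in 1; do python3 -m pendant '[[[0.2,0.02,0],0],[[0,0,0],0],[[0,0,0],0]]'; python3 -m pendant '[[[0.2,0.02,0],0],[[0,0,0],0],[[0,0,0],0]]'; python3 -m pendant '[[[0.2,0.02,0],0],[[0,0,0],0],[[0,0,0],0]]'; python3 -m pendant '[[[0.2,0.02,0],0],[[0,0,0],0],[[0,0,0],0]]'; done; } | grep -E 'pos|force:'
python3 -c "
from h import *
c=snap('side','pics/side3.png');cv2.imwrite('pics/s3c.png',cv2.resize(c['color'][160:220,200:290],None,fx=8,fy=8,interpolation=cv2.INTER_CUBIC)[:,:,::-1])"
```

```text
ee_pos: [0.6073, -0.1488, 0.0379]
force: [-0.4, -0.5, 0.0]
grip_force: 35.0
ee_pos: [0.6094, -0.1486, 0.0379]
force: [0.0, 0.1, -0.5]
grip_force: 35.0
ee_pos: [0.6111, -0.1484, 0.0378]
force: [-1.2, -0.2, 0.1]
grip_force: 35.0
ee_pos: [0.6132, -0.1482, 0.0379]
force: [-3.6, -0.7, -0.5]
grip_force: 35.0
```

View pics/s3c.png

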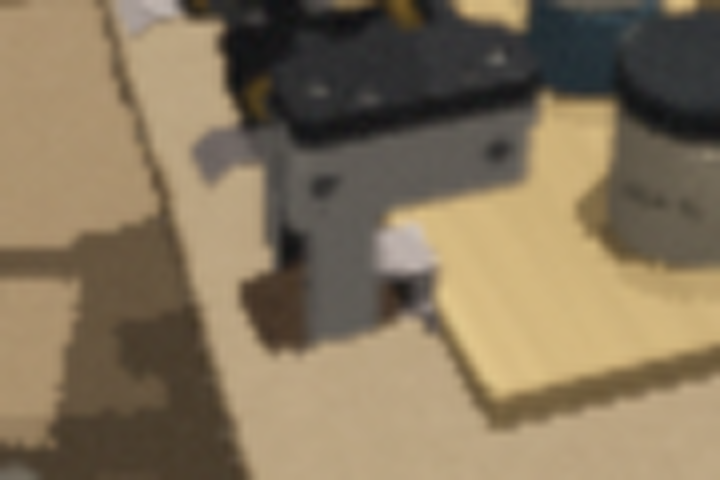

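The tile is under the lip, with its tail at (275,305) and the clip lip at (405,250), and the stop is being felt. I'll push on to the solid end.

```bash
{ python3 -m pendant '[[[0.2,0.02,0],0],[[0,0,0],0],[[0,0,0],0]]'; python3 -m pendant '[[[0.2,0.02,0],0],[[0,0,0],0],[[0,0,0],0]]'; python3 -m pendant '[[[0.1,0.01,0],0],[[0,0,0],0],[[0,0,0],0]]'; python3 -m pendant '[[[0.1,0.01,0],0],[[0,0,0],0],[[0,0,0],0]]';  } | grep -E 'pos|force:'
```

```text
ee_pos: [0.6153, -0.148, 0.0379]
force: [-2.5, -0.9, -0.7]
grip_force: 35.0
ee_pos: [0.6173, -0.1478, 0.0379]
force: [-4.5, -0.2, 0.4]
grip_force: 35.0
ee_pos: [0.6179, -0.1477, 0.0378]
force: [-6.8, -0.5, 0.9]
grip_force: 35.0
ee_pos: [0.618, -0.1477, 0.0377]
force: [-12.6, -1.9, 3.7]
grip_force: 35.0
```

```bash
python3 -m pendant '[[[0,0,0],0],[[0,0,0],0],[[0,0,0],0],[[0,0,0],0],[[0,0,0],0],[[0,0,0],0]]' - 40
python3 -c "
from h import *
c=snap('side','pics/side4.png');cv2.imwrite('pics/s4c.png',cv2.resize(c['color'][110:220,200:340],None,fx=5,fy=5,interpolation=cv2.INTER_CUBIC)[:,:,::-1])"
```

```text
time_s: 11.05
ee_pos: [0.618, -0.1477, 0.0377]
eef_rot: [-3.141, 0.003, 0.098]
force: [-13.9, -1.7, 4.0]
grip_width: 0.0294
grip_force: 40.0
```

View pics/s4c.png

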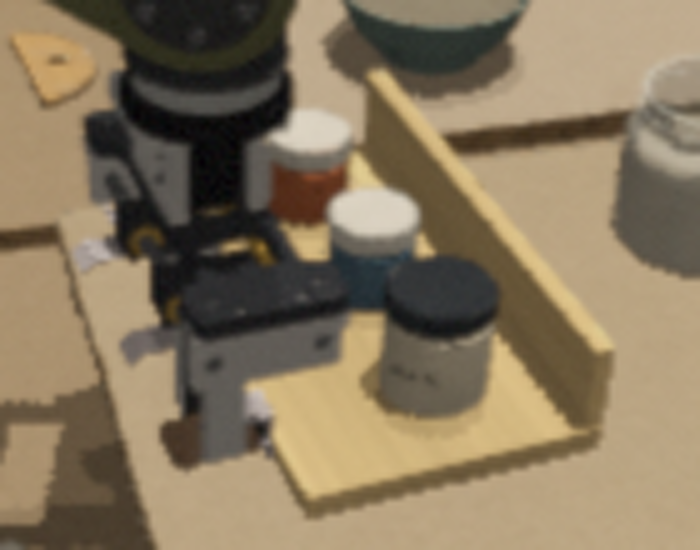

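The pots stand undisturbed, with the big one at (440,340), and the tile at (185,440) is held home in the clip with a steady push of about 14 N. I'm handing in.

```bash
python3 -c "
from station import ctrl
print(ctrl.hand_in())"
```

```text
the job is handed in; nothing more can be done
None
```

I pushed the tile under the lip of the right clip, in front of the largest pot, until the stop went solid, and handed in still gripping it there with a steady push of about 14 N; the pots were not disturbed.

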